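# Index a chalice foot to the pointer

### The arm

A 6-joint arm with a two-finger parallel gripper is mounted at the origin on the work surface. World frame = base frame: x ahead of the robot, y to its left, z up, the work surface at z = 0. Lengths are in m, angles in rad, forces in N, time in s.
With the tool pointing down it reaches from about 0.3 to 0.875 m from the base axis. Payload 6.4 kg.
Tool frame: the origin (TCP) lies midway between the tips of the shut fingers; the grasp point (between the pads) lies 19 mm behind it; z points along the fingers, y is the line along which they close (so a half turn about z gives the same grasp; the last joint's range is limited). The gripper opens to 85 mm and grips with 20 to 120 N. Pads are 22 mm wide; open, the fingers measure 114 mm over their backs; the gripper's body (76 mm by 85 mm) begins 54 mm behind the grasp point. The pads swing forward as they close: fully open they stand 13 mm farther back than shut.
Start: joints at [0.947, 0.181, 1.607, -0, 1.354, -0.206], TCP at [0.233, 0.526, 0.231] pointing down, gripper open.
Joint ranges: [-2.99, 2.99], [-0.89, 2.07], [0.3, 2.58], [-1.14, 4.28], [0, 2.63], [-3.12, 3.12]. Speed limits (rad/s): [2.57, 2.57, 3.01, 3.14, 3.14, 3.14].

### API

Orientations are given as a unit quaternion [w, x, y, z].
In Python, from bench import ctrl gives the robot as it stands. The module is installed in compiled form; this text tells all that it offers.
- The arm moves only by the tool move_arm, never from a script. Its argument "plan" is one flat list of numbers, 6 for each row, row after row: the shift along the world's x, y, z in units of 50 mm (1.0 is 50 mm), then the turn, a rotation vector about the world's x, y, z in rad. A call has 1 to 10 rows; each row is the pose to reach, as a shift and turn from the pose commanded when the call began; what a row does not reach only later rows make up. A row lasts 1/8 s, in which the tool goes at most 62.5 mm and 10.7 degrees, less where a joint would pass 70% of its speed; a pose out of reach is approached as far as the arm can. A call with a gripper value outside its range is refused whole. "grip" is the finger opening in mm, from 0 to 85.4, set as the call begins (left out, the last holds). The fingers move at their own pace and stop on an object; the grip force is fixed at half the most. Time passes only in rows, so rows that repeat a pose let the fingers close. It gives the time, the measured TCP pose, the force, the opening and the grip force at its end, in the units of the state.
- ctrl.get_obs(): the state, without advancing time (a new reading comes with each control period).
- ctrl.camera(name): name is "scene" or "top"; returns a dict with "pixels" (480x640x3 uint8, red, green, blue), "fx", "fy", "cx", "cy" (pixels), "dist_coeffs" ([k1, k2, p1, p2, k3] as OpenCV has them; the pictures are not rectified), "origin" and "attitude" of the camera in the world. Camera axes: x right, y down, z forward; pixel columns grow to the right and rows downward; lengths in m; the calibration is good to about 2 mm. A picture is of the moment at which its call begins. There is no depth.
- ctrl.hand_in(): hands the job in; it is judged then, once.
The state is a dict: "time_s": time; "q": joint angles; "dq": joint speeds; "joint_efforts": joint torques, N m; "eef_pos": TCP position; "eef_rot": TCP orientation; "wrist_force": force on the tool from outside, world axes, zero at the start; "torque": the same for the moment, N m; "opening": opening from 0.0 (shut) to 1.0 (fully open); "grasp_force": force on a finger pad.
Only numpy, scipy, OpenCV 4.12 (cv2) and the standard library are available. Lean on these libraries where they do the work, as an engineer would, in place of code of your own. Each camera call takes 0.05 s, during which the arm holds its last target. There are 200 camera calls.

### The job

The chalice foot on the leaning indexing stand is locked by a thin steel stop plate: slide that plate up out of its slot in the stand and stand it, pushed fully down, in the one empty slot of the wooden rack. Then turn the chalice foot by its stem until the tongue on its rim points straight at the stand's pointer, and let go. Leave the pointer where it is set, and leave the other plates and things on the bench in place.

Things in the scene. Friction and masses are not known exactly. Their poses are not given: they have to be found in the camera images.
- stand: fixed dark steel indexing stand, base 190 x 190 mm. Origin: on the bench, straight under the point (85 mm up) where the spindle axis meets the deck. The flat deck, 175 x 175 mm, leans 30 degrees: its normal, which is the spindle axis, leans from vertical towards the stand's own -x. Turntable, pointer and stop slot stand on the deck
- stem_top (a point): centre of the top face of the brass chalice foot's stem, on the spindle axis, 104 mm out from the deck. The domed foot is 108 mm wide, its rim 65 mm below this point; the plain round stem, 26 mm thick, stands free for its last 46 mm: grip it there, tool along the axis. z: spindle axis, outward (30 degrees from vertical); x: towards the tongue. Turns with the foot
- tongue_tip (a point): tip of the tongue, the single flat brass lobe (14 mm wide, 8 mm thick) that sticks out 17 mm past the foot's round rim, 71 mm from the spindle axis and 36 mm above the deck. Axes as stem_top: x points radially outward along the tongue
- foot (a joint): angle of the chalice foot about the spindle, rad, counterclockwise seen from the stem's free end; at 0 the tongue points straight up the slope of the deck (stand's +x). Turns freely with light friction (0.12 N m) from -3.1 to 3.1. The stop plate stands in the tongue's way to the pointer at 0.95 rad
- pointer_tip (a point): tip of the steel pointer, a pointed finger on an upright, 77 mm from the spindle axis, 36 mm above the deck like the tongue, aiming at the axis. Clamped somewhere between -0.3 and 0.3 rad (as foot counts); do not move it. x: radially outward; y: tangential; z: spindle axis. When the tongue faces it, the tongue tip lies 6 mm from it on its -x side, at y = 0
- stop_plate: loose steel plate, 44 mm wide (its x), 4 mm thick (its y), 62 mm tall (its z), along its top edge a square bead 10 mm thick (y) and 8 mm high over the full width; 90 g. Origin: middle of its bottom edge. At the start it stands in the stand's stop slot, z along the spindle axis and x radial; grip it by the bead, 58 mm above the origin. Its two faces are alike
- stop_slot (a point): middle of the mouth of the stop slot in the stand, a steel block of 54 x 22 mm, 28 mm high on the deck; slot 46 x 6 mm, 26 mm deep. Centre 86 mm from the spindle axis. Does not move on the stand
- rack: fixed wooden rack block, 76 (x) by 150 (y) by 34 mm high, origin under its middle; three slots, each 54 mm long (x), 9 mm wide (y), 28 mm deep, mouths chamfered 3 mm, at y = -45, 0 and 45 mm; two hold plates, one is empty
- free_slot: the empty slot of the rack: a strip of grey felt on its floor, 6 mm above the bench and 28 mm below the slot's mouth. Origin: centre of the slot floor; x along the slot, y across it, z up
- plate_a: loose plain steel plate 44 x 4 x 58 mm without bead, stored in a rack slot; leave it. Origin: middle of its bottom edge
- plate_b: loose plain steel plate 44 x 4 x 66 mm without bead, stored in a rack slot; leave it. Origin: middle of its bottom edge
- tin: small round steel jar, 40 mm across, 30 mm high, beside the stand at its low edge; leave it. Origin under its centre
- screwdriver: screwdriver, 150 mm, lying beside the rack; leave it. Origin under its middle
- burnisher_pot: dark steel pot, 60 mm across and 100 mm high, with three wooden handles up to 185 mm high; leave it. Origin under its centre
- bottle: amber glass bottle, 56 mm across, 170 mm high; leave it. Origin under its centre
- mandrel: steel cone on a round foot 42 mm across, 90 mm high, in front of the rack; leave it. Origin under its centre
- gauge: surface gauge beside the stand's high edge: square steel base 50 x 50 mm, post 162 mm high with a crosswise scriber; leave it. Origin under its centre

How it is judged:
On the way, in this order (a step that is already met when the one before it is completed fails the run):
1. the stop plate has been slid up out of the stand's slot (distance between stop_plate and stop_slot above 0.05 m), for 0.1 s.
2. the tongue points at the pointer (y of tongue_tip in the frame of pointer_tip between -0.005 and 0.005 m and x of tongue_tip in the frame of pointer_tip between -0.02 and 0.01 m), for 0.2 s.
At the end, for the whole second after the job is handed in: The tongue tip is within 5 mm sideways of the line from the pointer tip to the spindle axis, on the pointer's side; the stop plate stands in the rack's empty slot, under 17 degrees off upright, bottom within 4 mm of the slot floor, 8 mm along and 6 mm across of its centre; all at rest (all of step 2 and x of stop_plate in the frame of free_slot between -0.008 and 0.008 m and y of stop_plate in the frame of free_slot between -0.006 and 0.006 m and z of stop_plate in the frame of free_slot below 0.004 m and angle between stop_plate's own z axis and vertical below 0.3 rad and linear speed of stop_plate below 0.02 m/s and velocity of joint foot between -0.05 and 0.05 rad/s); the robot touches nothing.
It fails at once if the pointer is shifted by more than 4 mm (distance of pointer_tip from where it was at the start of the episode above 0.004 m).
It fails at once if a stored plate is moved by more than 20 mm (distance of any of plate_a, plate_b from where it was at the start of the episode above 0.02 m).
It fails at once if the tin, screwdriver, pot, bottle, mandrel or gauge is moved by more than 30 mm (distance of any of tin, screwdriver, burnisher_pot, bottle, mandrel, gauge from where it was at the start of the episode above 0.03 m).
It also fails if it takes over 64 s, if anything falls off the work surface, if the arm or the gripper's body presses on something with over 40 N, if the wrist force passes 120 N, or if a joint passes its speed limit or range.

## Working session

There is one attempt and no reset: what is moved stays moved. The work goes in short steps, Python scripts to look and compute and a tool call to move; the robot and the scene stay as the last step left them, time stands still between calls to the robot, and variables do not carry over. Pictures are saved under pics/ and viewed, at most 10 in all, crops included, and the job is handed in when it is done.

Besides the shell and the picture viewer there is one more tool, called after "Request:" by a JSON object that holds its "name" and its "arguments". move_arm: Moves the arm, as the interface text tells. Its arguments: {"type":"object","properties":{"plan":{"type":"array"},"grip":{"type":"number"}},"required":["plan"]}

```bash
mkdir -p pics; python3 - <<'E'
from bench import ctrl
import cv2,numpy as np,pickle
for n in ("scene","top"):
    c=ctrl.camera(n); pickle.dump(c,open(f"{n}0.pkl","wb"))
    cv2.imwrite(f"pics/{n}0.png",c["pixels"][:,:,::-1])
    print({k:v for k,v in c.items() if k!="pixels"})
print(ctrl.get_obs())
E
```

```text
{'fx': 515.2090387946575, 'fy': 515.2090387946575, 'cx': 318.861346262295, 'cy': 245.4778969164137, 'dist_coeffs': array([0.01022019, 0.        , 0.        , 0.        , 0.        ]), 'origin': array([ 1.11375261, -0.60383059,  0.68783457]), 'attitude': array([-0.44472886,  0.81523166,  0.32899754, -0.17138904])}
{'fx': 438.99248861318233, 'fy': 438.99248861318233, 'cx': 313.2106231545341, 'cy': 237.77967381585952, 'dist_coeffs': array([-0.01264302,  0.        ,  0.        ,  0.        ,  0.        ]), 'origin': array([0.36800029, 0.01297789, 0.92986072]), 'attitude': array([ 0.07575529, -0.69677655,  0.70926811, -0.07551367])}
{'time_s': 0.1, 'q': array([ 9.46713797e-01,  1.81498824e-01,  1.60791832e+00,  4.26065325e-06,
        1.35378097e+00, -2.06275558e-01]), 'dq': array([-0.00060427, -0.00254949, -0.00182977, -0.00125657, -0.00154479,
        0.00127832]), 'joint_efforts': array([ 7.86772907e-04, -4.45871472e+01, -3.52242029e+01, -2.19218978e-04,
        4.08667984e-03, -2.46593248e-05]), 'eef_pos': array([0.232983  , 0.52513967, 0.23045122]), 'eef_rot': array([-3.25688029e-04,  2.07387733e-01,  9.78258495e-01, -7.33695697e-04]), 'wrist_force': array([ 0.91908574,  0.27275041, -0.30878624]), 'torque': array([-0.0123179 ,  0.02910547,  0.01321119]), 'grasp_force': 0.0, 'opening': 1.000745840052574}
```

View pics/scene0.png

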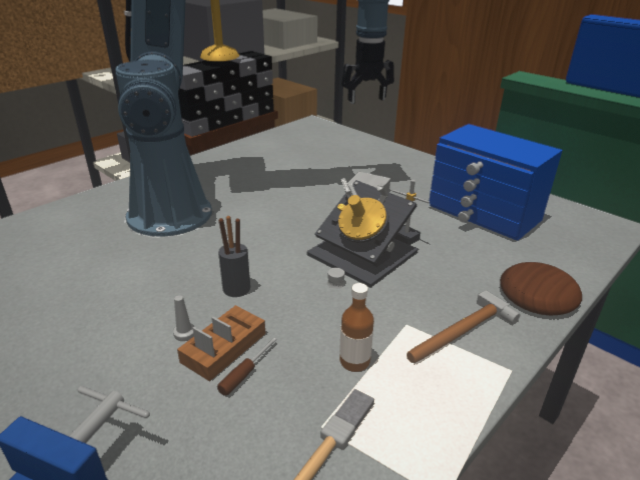

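View pics/top0.png

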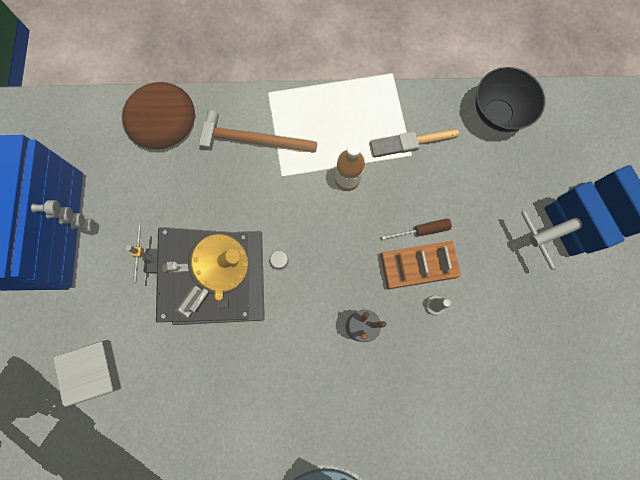

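The scene picture shows the stand at about (362,230) and the rack at (222,340). In the top picture the stand is at (210,275): pointer about (178,267), stop plate (192,300), tongue (219,296), stem top (232,257). The rack is at (420,264), with its empty slot nearest the stand at (400,266). I'll enlarge both.

```bash
python3 - <<'E'
import cv2
t=cv2.imread("pics/top0.png"); s=cv2.imread("pics/scene0.png")
cv2.imwrite("pics/t_st.png",cv2.resize(t[220:330,125:272],None,fx=5.4,fy=5.4,interpolation=cv2.INTER_CUBIC))
cv2.imwrite("pics/s_st.png",cv2.resize(s[165:290,300:430],None,fx=4.8,fy=4.8,interpolation=cv2.INTER_CUBIC))
a=cv2.resize(t[230:300,370:470],None,fx=4,fy=4,interpolation=cv2.INTER_CUBIC)
b=cv2.resize(s[300:385,170:280],None,fx=3.6,fy=3.6,interpolation=cv2.INTER_CUBIC)
import numpy as np
h=max(a.shape[0],b.shape[0]);p=lambda i:cv2.copyMakeBorder(i,0,h-i.shape[0],0,0,cv2.BORDER_CONSTANT)
cv2.imwrite("pics/rack.png",np.hstack([p(a),p(b)]))
print(np.hstack([p(a),p(b)]).shape)
E
```

```text
(306, 796, 3)
```

View pics/t_st.png

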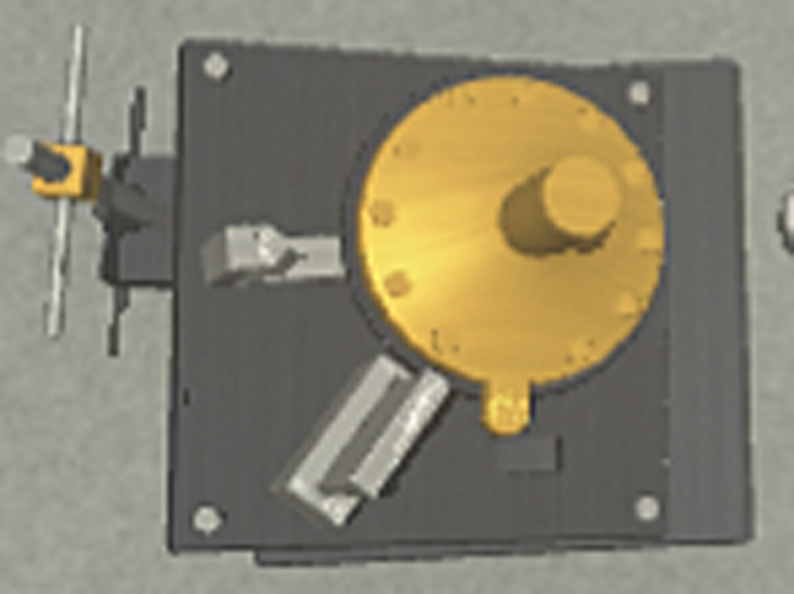

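View pics/s_st.png

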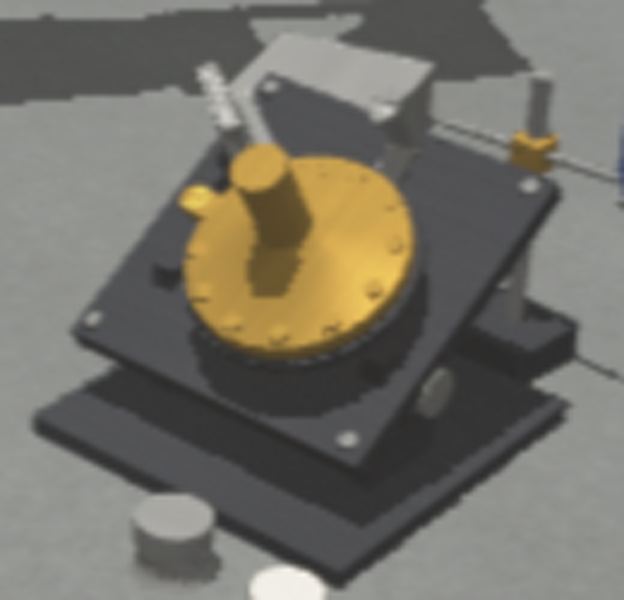

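View pics/rack.png

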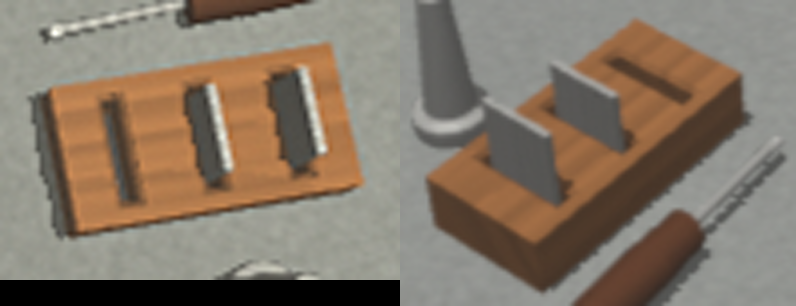

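The top crop shows the stem top at (581,197), the tongue tip at (505,434) and the bead at (405,435). The pointer finger spans about (290-345, 258), and the deck's high corners are at (181,42) and (170,550). The scene crop shows the stem top at (261,168), the tongue at (181,203) and the bead at (212,95). In the rack crop, the empty slot runs from (110,98) to (132,203) and is clear.

```bash
cat > g.py <<'E'
import numpy as np,cv2,pickle
from scipy.optimize import least_squares
from scipy.spatial.transform import Rotation as R
C={n:pickle.load(open(n+"0.pkl","rb")) for n in("scene","top")}
def rot(c): w,x,y,z=c["attitude"]; return R.from_quat([x,y,z,w]).as_matrix()
def K(c): return np.array([[c["fx"],0,c["cx"]],[0,c["fy"],c["cy"]],[0,0,1]])
def proj(n,P):
    c=C[n]; M=rot(c).T
    return cv2.projectPoints(np.atleast_2d(P).astype(float),cv2.Rodrigues(M)[0],-M@c["origin"],K(c),c["dist_coeffs"])[0][:,0]
def ray(n,uv):
    c=C[n]; u=cv2.undistortPoints(np.array([[uv]],float),K(c),c["dist_coeffs"])[0,0]
    d=rot(c)@[u[0],u[1],1]; return c["origin"],d/np.linalg.norm(d)
def tri(a,b):
    (o1,d1),(o2,d2)=ray("top",a),ray("scene",b)
    s=np.linalg.lstsq(np.c_[d1,-d2],o2-o1,rcond=None)[0]
    p,q=o1+s[0]*d1,o2+s[1]*d2; return (p+q)/2,np.linalg.norm(p-q)
def plane(n,uv,p,nrm): o,d=ray(n,uv); return o+d*((p-o)@nrm)/(d@nrm)
tc=lambda u,v:((u+.5)/5.4-.5+125,(v+.5)/5.4-.5+220)
sc=lambda u,v:((u+.5)/4.8-.5+300,(v+.5)/4.8-.5+165)
ra=lambda u,v:((u+.5)/4-.5+370,(v+.5)/4-.5+230)
rb=lambda u,v:((u+.5)/3.6-.5+170,(v+.5)/3.6-.5+300)
def stand(p):  # deck frame
    Rd=R.from_euler("z",p[2])*R.from_euler("y",-np.pi/6); return Rd.as_matrix(),np.array([p[0],p[1],.085])
def fit(obs,model,x0):
    f=lambda p:np.concatenate([(proj(n,model(p,P))[0]-uv) for n,P,uv in obs])
    r=least_squares(f,x0,loss="soft_l1"); return r.x,r.fun.reshape(-1,2)
E
cat > m1.py <<'E'
from g import *
np.set_printoptions(precision=4,suppress=True)
h=.0875
obs=[("top",(h,-h,0),tc(181,42)),("top",(h,h,0),tc(170,550)),
("scene",(-h,h,0),sc(75,332)),("scene",(-h,-h,0),sc(355,462)),("scene",(h,-h,0),sc(558,188)),("scene",(h,h,0),sc(275,75)),
("top",(0,0,.104),tc(581,197)),("scene",(0,0,.104),sc(261,168))]
def mod(p,P): Rd,o=stand(p); return o+Rd@np.array(P)
p,r=fit(obs,mod,[.35,.22,1.57]); print("stand",p); print(r)
print("stem tri",tri(tc(581,197),sc(261,168)),mod(p,(0,0,.104)))
Rd,o=stand(p)
def at(n,uv,z):
    X=Rd.T@(plane(n,uv,mod(p,(0,0,z)),Rd[:,2])-o); return X,np.hypot(*X[:2]),np.arctan2(X[1],X[0])
print("tongue",at("top",tc(505,434),.036),at("scene",sc(181,203),.036))
for u,v in((345,258),(292,257),(240,250)): print("ptr top",u,at("top",tc(u,v),.036))
for a in(-.3,-.15,0,.15,.3):
    P=[mod(p,(.077*np.cos(a),.077*np.sin(a),.036))]
    print(a,(proj("top",P)[0]-[125,220])*5.4,(proj("scene",P)[0]-[300,165])*4.8)
a=.95
for rr in(.064,.086,.108):
    for z in (.064,): # bead top = 28-26+62
        P=[mod(p,(rr*np.cos(a),rr*np.sin(a),z))]
        print("bead",rr,(proj("top",P)[0]-[125,220])*5.4,(proj("scene",P)[0]-[300,165])*4.8)
k=[("top",(38,75),ra(50,90)),("top",(38,-75),ra(330,43)),("top",(-38,-75),ra(362,185)),("top",(-38,75),ra(72,235)),
("scene",(-38,-75),rb(27,180)),("scene",(-38,75),rb(233,20)),("scene",(38,75),rb(342,75)),("scene",(38,-75),rb(140,243)),
("top",(0,45),ra(121,150)),("scene",(0,45),rb(249,80))]
rm=lambda p,P:np.append(R.from_euler("z",p[2]).as_matrix()[:2,:2]@(np.array(P)/1000)+p[:2],.034)
q,r=fit(k,rm,[.3,-.2,.1]); print("rack",q,rm(q,(0,45))); print(r)
E
python3 m1.py
```

```text
stand [0.4842 0.2244 1.6094]
[[ -0.1273  -0.5516]
 [  0.119   -0.2079]
 [ -0.5845   1.9826]
 [  0.9486   3.6468]
 [  0.8865   0.9054]
 [ -0.9583   1.3237]
 [-10.9381   9.2213]
 [ -1.2734  -6.1378]]
stem tri (array([0.5034, 0.155 , 0.1728]), np.float64(0.0022078681795239673)) [0.4862 0.1724 0.1751]
tongue (array([-0.0158,  0.0539,  0.036 ]), np.float64(0.05613208329827271), np.float64(1.8561440277959813)) (array([-0.012 ,  0.0599,  0.036 ]), np.float64(0.06114573000448538), np.float64(1.7690787102917342))
ptr top 345 (array([ 0.0392, -0.006 ,  0.036 ]), np.float64(0.03970226497280119), np.float64(-0.1515579602894256))
ptr top 292 (array([ 0.0569, -0.0059,  0.036 ]), np.float64(0.0572040328657156), np.float64(-0.10294231678952251))
ptr top 240 (array([ 0.0739, -0.0078,  0.036 ]), np.float64(0.07429271612994182), np.float64(-0.10493285016201508))
-0.3 [239.3961 203.3294] [415.61   123.5633]
-0.15 [230.9744 236.4938] [399.1669 112.2833]
0 [227.8    270.8588] [380.5331 103.5872]
0.15 [230.0116 305.5541] [360.1407  97.6179]
0.3 [237.5933 339.6845] [338.4435  94.4592]
bead 0.064 [370.6772 420.0426] [233.3206  95.5235]
bead 0.086 [330.6037 476.6243] [219.2776  64.8483]
bead 0.108 [289.4729 534.7123] [205.5437  34.8461]
rack [ 0.5054 -0.2095  0.1528] [ 0.4986 -0.165   0.034 ]
[[-0.6418 -0.7426]
 [-0.2854 -1.0097]
 [ 0.4138 -0.821 ]
 [ 1.3786 -0.854 ]
 [-0.6654 -1.1329]
 [ 0.1729 -0.9075]
 [-0.3741 -1.2318]
 [-1.1393 -0.0962]
 [-0.3947 -0.2895]
 [-0.1876 -1.8291]]
```

The deck is not centred on the spindle, so I'll fit with a free deck offset and unknown tongue and pointer angles.

```bash
cat > m2.py <<'E'
from g import *
np.set_printoptions(precision=4,suppress=True)
h=.0875
D=lambda a,b:("d",a*h,b*h)
obs=[("top",D(1,-1),tc(181,42)),("top",D(1,1),tc(170,550)),
("scene",D(-1,1),sc(75,332)),("scene",D(-1,-1),sc(355,462)),("scene",D(1,-1),sc(558,188)),("scene",D(1,1),sc(275,75)),
("top",("s",0,0),tc(581,197)),("scene",("s",0,0),sc(261,168)),
("top",("t",.071,.040),tc(505,434)),("scene",("t",.071,.038),sc(181,203)),
("top",("b",.064,.064),tc(435,375)),("top",("b",.108,.064),tc(362,493)),("scene",("b",.108,.064),sc(210,68)),("scene",("b",.064,.064),sc(233,122))]
def mod(p,P):
    Rd,o=stand(p); k,a,b=P
    v={"d":(a+p[3],b+p[4],0),"s":(0,0,.104),"t":(a*np.cos(p[5]),a*np.sin(p[5]),b),"b":(a*np.cos(p[6]),a*np.sin(p[6]),b)}[k]
    return o+Rd@np.array(v)
p,r=fit(obs,mod,[.5,.2,1.6,0,0,1.7,.95]); print("stand",p); print(r)
np.save("stand.npy",p)
Rd,o=stand(p)
print("stem",mod(p,("s",0,0)),"tri",tri(tc(581,197),sc(261,168)),"axis",Rd[:,2])
def at(n,uv,z):
    X=Rd.T@(plane(n,uv,o+Rd@[0,0,z],Rd[:,2])-o); return X,np.hypot(*X[:2]),np.arctan2(X[1],X[0])
for u,v in((345,258),(292,257),(240,250)): print("ptr top",u,at("top",tc(u,v),.036))
for u,v in((395,165),(385,180)): print("ptr sc",u,at("scene",sc(u,v),.036))
for a in(-.3,-.15,0,.15,.3):
    P=[o+Rd@[.077*np.cos(a),.077*np.sin(a),.036]]
    print(a,(proj("top",P)[0]-[125,220])*5.4,(proj("scene",P)[0]-[300,165])*4.8)
E
python3 m2.py
```

```text
stand [0.5014 0.2079 1.6039 0.0161 0.0172 1.5533 1.0086]
[[ 0.2545 -1.5851]
 [-0.0362 -0.307 ]
 [-1.597  -0.6471]
 [-0.1205  1.1173]
 [ 0.3939 -1.7134]
 [-1.487  -1.3405]
 [-1.2614 -0.5348]
 [-0.2293 -1.0122]
 [ 0.757  -0.2329]
 [ 0.2125 -1.4719]
 [-0.1817 -0.0474]
 [-0.1823 -0.2651]
 [-1.9412 -0.9647]
 [ 0.0516  0.2739]]
stem [0.5032 0.156  0.1751] tri (array([0.5034, 0.155 , 0.1728]), np.float64(0.0022078681795239673)) axis [ 0.0166 -0.4997  0.866 ]
ptr top 345 (array([0.0562, 0.0121, 0.036 ]), np.float64(0.05746228176842782), np.float64(0.21234957767479093))
ptr top 292 (array([0.0736, 0.0123, 0.036 ]), np.float64(0.07465813231068803), np.float64(0.16561013068611766))
ptr top 240 (array([0.0904, 0.0105, 0.036 ]), np.float64(0.09105634381711757), np.float64(0.11562688283595138))
ptr sc 395 (array([ 0.0598, -0.0143,  0.036 ]), np.float64(0.061521386936349724), np.float64(-0.23524370481669687))
ptr sc 385 (array([ 0.0506, -0.0148,  0.036 ]), np.float64(0.052730617186379815), np.float64(-0.2850878092138006))
-0.3 [291.5212 150.9853] [423.9192 147.088 ]
-0.15 [283.187  183.7323] [407.2392 135.4378]
0 [280.0209 217.7482] [388.3247 126.421 ]
0.15 [282.1602 252.1733] [367.6152 120.1852]
0.3 [289.5902 286.1204] [345.5721 116.818 ]
```

```bash
python3 - <<'E'
from g import *
for uv in((55,355),(107,342),(118,388),(66,405)):
    for z in(0,.03): print(uv,z,proj("scene",[plane("top",uv,np.array([0,0,z]),np.array([0,0,1.]))])[0])
s=cv2.imread("pics/scene0.png")
cv2.imwrite("pics/s_ptr.png",cv2.resize(s[170:220,330:400],None,fx=11,fy=11,interpolation=cv2.INTER_CUBIC))
E
```

```text
(55, 355) 0 [392.53870948 187.9607495 ]
(55, 355) 0.03 [390.22869144 180.71595301]
(107, 342) 0 [376.94042337 202.80927951]
(107, 342) 0.03 [374.74375391 194.95127852]
(118, 388) 0 [345.49690438 195.59971018]
(118, 388) 0.03 [343.81800345 188.02710902]
(66, 405) 0 [360.01376614 181.03298515]
(66, 405) 0.03 [358.21598733 174.051718  ]
```

View pics/s_ptr.png

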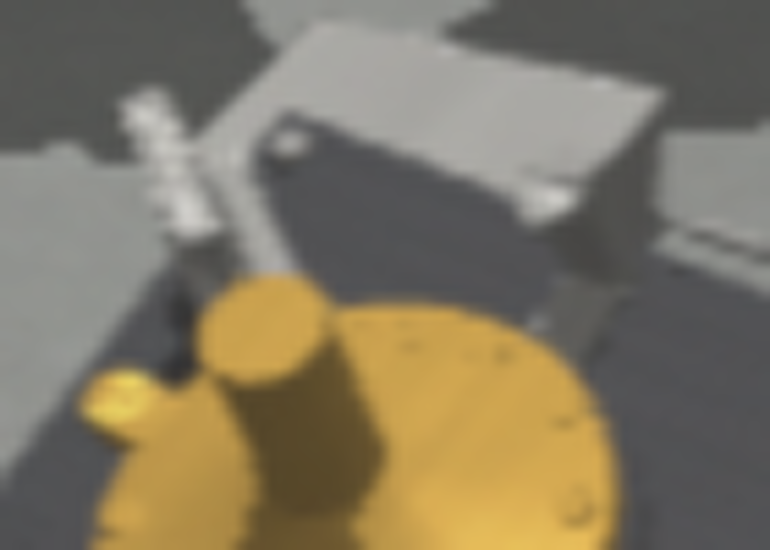

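The zoom shows the pointer finger's bright tip at about (525,205), in front of the pale box on the bench. Its dark upright is at (610,220).

```bash
python3 - <<'E'
from g import *
np.set_printoptions(precision=4,suppress=True)
p=np.load("stand.npy");Rd,o=stand(p)
zc=lambda u,v:((u+.5)/11-.5+330,(v+.5)/11-.5+170)
for a,b in(((292,257),(525,208)),((296,257),(530,205))):
    P,e=tri(tc(*a),zc(*b)); X=Rd.T@(P-o); print(P,e,X,np.hypot(*X[:2]),np.arctan2(X[1],X[0]))
for n,q in(("top",tc(292,257)),("scene",zc(525,208))):
    for z in(.036,.04):
        X=Rd.T@(plane(n,q,o+Rd@[0,0,z],Rd[:,2])-o); print(n,z,X,np.hypot(*X[:2]),np.arctan2(X[1],X[0]))
# approach poses: plate bead grasp & stem
a=p[6]; 
for a in(.95,p[6]):
    er=Rd@[np.cos(a),np.sin(a),0]; et=Rd@[-np.sin(a),np.cos(a),0]; n=Rd[:,2]
    g=o+.086*er+(.002+.058)*n; print("bead grasp",g,"radial",er,"tan",et)
E
```

```text
[0.4885 0.2535 0.1583] 0.004814337213476521 [0.0764 0.0114 0.0405] 0.07729004561340105 0.14792041043956325
[0.4891 0.2527 0.1591] 0.006871649571908842 [0.0762 0.0108 0.0416] 0.07693835440452561 0.14127694919438613
top 0.036 [0.0736 0.0123 0.036 ] 0.07465813231068803 0.16561013068611766
top 0.04 [0.0746 0.013  0.04  ] 0.07568318239110866 0.17198916624946253
scene 0.036 [0.0806 0.0126 0.036 ] 0.08156263114200937 0.15513783453750793
scene 0.04 [0.0784 0.01   0.04  ] 0.0789976900629812 0.12631127824093777
bead grasp [0.4311 0.2189 0.162 ] radial [-0.8296  0.4765  0.2908] tan [-0.558  -0.7233 -0.4067]
bead grasp [0.4284 0.2152 0.1599] radial [-0.8609  0.4334  0.2665] tan [-0.5085 -0.75   -0.423 ]
```

```bash
cat > rel.py <<'E'
import numpy as np
from bench import ctrl
from g import R,stand
np.set_printoptions(precision=4,suppress=True)
p=np.load("stand.npy"); Rd,o=stand(p); n=Rd[:,2]
def pol(a,r,z): return o+Rd@np.array([r*np.cos(a),r*np.sin(a),z])
def mat(y,z): return np.c_[np.cross(y,z),y,z]
def rel(pos,M=None):
    s=ctrl.get_obs(); w,x,y,z=s["eef_rot"]; R0=R.from_quat([x,y,z,w])
    rv=np.zeros(3) if M is None else (R.from_matrix(M)*R0.inv()).as_rotvec()
    print("t",s["time_s"],"shift",(np.array(pos)-s["eef_pos"])/.05,"turn",rv,"deg",np.degrees(np.linalg.norm(rv)))
    return s
E
python3 - <<'E'
from rel import *
y=-Rd@[-np.sin(.95),np.cos(.95),0]; M=mat(y,-n)
for z in(.041,.161): P=pol(.98,.086,z); print(P); rel(P,M)
E
```

```text
[0.4294 0.2266 0.1445]
t 0.1 shift [ 3.9276 -5.9717 -1.7198] turn [ 0.5218  0.0607 -0.1663] deg 31.569499651757617
[0.4313 0.1666 0.2484]
t 0.1 shift [ 3.9673 -7.1711  0.3586] turn [ 0.5218  0.0607 -0.1663] deg 31.569499651757617
```

Request:
{"name": "move_arm", "arguments": {"plan": [0.5,-1,1.2,0.1,0.01,-0.03,1.2,-2.1,1.5,0.25,0.03,-0.08,2,-3.2,1.5,0.4,0.05,-0.12,2.8,-4.3,1.5,0.52,0.06,-0.166,3.5,-5.4,1.5,0.52,0.06,-0.166,3.9,-6.4,1.3,0.52,0.06,-0.166,3.97,-7.1,0.8,0.52,0.06,-0.166,3.97,-7.17,0.36,0.522,0.06,-0.166,3.97,-7.17,0.36,0.522,0.06,-0.166,3.97,-7.17,0.36,0.522,0.06,-0.166], "grip": 35}}

```text
time_s: 1.35
eef_pos: [0.4318, 0.1677, 0.25]
eef_rot: [-0.082, 0.279, 0.924, 0.246]
wrist_force: [0.3, -0.2, -0.4]
opening: 0.412
grasp_force: 0.0
```

```bash
python3 - <<'E'
from rel import *
import cv2
y=-Rd@[-np.sin(.95),np.cos(.95),0]; M=mat(y,-n)
for z in(.041,.161): rel(pol(.98,.086,z),M)
s=ctrl.get_obs(); print(s["q"],s["opening"])
t=ctrl.camera("top")["pixels"][:,:,::-1]; c=ctrl.camera("scene")["pixels"][:,:,::-1]
cv2.imwrite("pics/v1.png",np.hstack([cv2.resize(t[190:330,125:285],(400,350)),cv2.resize(c[100:270,290:450],(400,425))[:350]]))
E
```

```text
t 1.35 shift [-0.0485  1.1765 -2.1113] turn [-0.0017  0.0021 -0.0001] deg 0.15524876322940862
t 1.35 shift [-0.0088 -0.0229 -0.0328] turn [-0.0017  0.0021 -0.0001] deg 0.15524876322940862
[-0.2551 -0.1173  1.9645  0.5049  1.4699 -1.3359] 0.4119587467372064
```

View pics/v1.png

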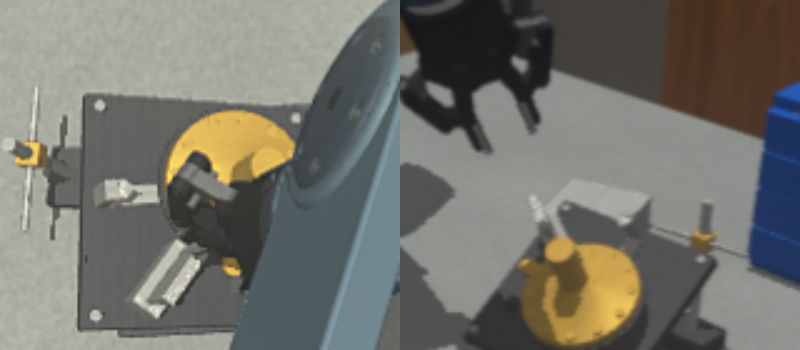

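The left half shows the gripper above the stand with the bead clear at about (165,275). The right half shows the open fingertips at (490,150) and (533,130), with the bead at (537,203). I'll check these against projection before descending.

```bash
python3 - <<'E'
from rel import *
from g import proj
y=-Rd@[-np.sin(.95),np.cos(.95),0]
f=lambda P:(proj("scene",P)-[290,100])*2.5+[400,0]
s=ctrl.get_obs();t=s["eef_pos"]
for d in(0,.005,.010): print(d,f([t+n*d+y*.0175,t+n*d-y*.0175]))
print(f([pol(.98,.086,.064),pol(.98,.064,.064),pol(.98,.108,.064)]))
E
```

```text
0 [[527.9621 127.163 ]
 [490.6599 144.5597]]
0.005 [[526.2769 123.2205]
 [488.846  140.6923]]
0.01 [[524.5795 119.2493]
 [487.019  136.7969]]
[[539.3307 208.7435]
 [547.3121 224.8317]
 [531.529  193.0165]]
```

Request:
{"name": "move_arm", "arguments": {"plan": [-0.01,0.2,-0.35,0,0,0,-0.02,0.4,-0.7,0,0,0,-0.03,0.6,-1.06,0,0,0,-0.04,0.8,-1.42,0,0,0,-0.045,0.95,-1.7,0,0,0,-0.05,1.07,-1.92,0,0,0,-0.05,1.18,-2.11,0,0,0,-0.05,1.18,-2.11,0,0,0,-0.05,1.18,-2.11,0,0,0]}}

```text
time_s: 2.58
eef_pos: [0.4296, 0.226, 0.1441]
eef_rot: [-0.082, 0.28, 0.924, 0.246]
wrist_force: [1.0, -0.2, -0.3]
opening: 0.405
grasp_force: 0.0
```

```bash
python3 - <<'E'
from rel import *
import cv2
rel(pol(.98,.086,.041))
s=ctrl.get_obs(); print(s["q"],s["opening"],s["wrist_force"])
t=ctrl.camera("top")["pixels"][:,:,::-1]; c=ctrl.camera("scene")["pixels"][:,:,::-1]
cv2.imwrite("pics/v2.png",np.hstack([cv2.resize(t[240:320,145:237],(400,348),interpolation=2),cv2.resize(c[150:237,300:400],(400,348),interpolation=2)]))
E
```

```text
t 2.575 shift [-0.0057  0.0117  0.007 ] turn [0. 0. 0.] deg 0.0
[-0.1201  0.0459  2.0479  0.562   1.1939 -1.3537] 0.4045701515494396 [ 0.9636 -0.1702 -0.2667]
```

View pics/v2.png

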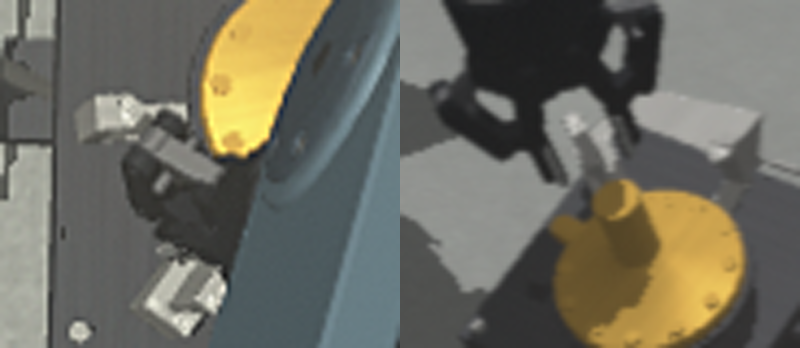

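The left half shows the gripper over the plate's inner part. The right half shows the bead end at (575,120), between the fingertips at (550,175) and (630,150). I'll close the gripper.

Request:
{"name": "move_arm", "arguments": {"plan": [0,0,0,0,0,0,0,0,0,0,0,0,0,0,0,0,0,0,0,0,0,0,0,0,0,0,0,0,0,0,0,0,0,0,0,0], "grip": 0}}

```text
time_s: 3.42
eef_pos: [0.4298, 0.2259, 0.1442]
eef_rot: [-0.082, 0.28, 0.924, 0.246]
wrist_force: [0.5, -3.7, 6.1]
opening: 0.101
grasp_force: 59.0
```

Request:
{"name": "move_arm", "arguments": {"plan": [0.002,-0.05,0.087,0,0,0,0.004,-0.12,0.208,0,0,0,0.007,-0.2,0.346,0,0,0,0.01,-0.3,0.52,0,0,0,0.013,-0.4,0.693,0,0,0,0.02,-0.55,0.95,0,0,0,0.023,-0.7,1.21,0,0,0,0.028,-0.85,1.472,0,0,0,0.033,-1,1.732,0,0,0,0.033,-1,1.732,0,0,0]}}

```text
time_s: 4.68
eef_pos: [0.4319, 0.1754, 0.2316]
eef_rot: [-0.081, 0.28, 0.924, 0.246]
wrist_force: [0.2, 0.0, -0.8]
opening: 0.096
grasp_force: 58.8
```

```bash
cat >> rel.py <<'E'
SL=np.array([.4986,-.165]); yaw=.1528
Mr=mat(np.array([-np.sin(yaw),np.cos(yaw),0]),np.array([0,0,-1.]))
E
python3 - <<'E'
from rel import *
from g import plane
for nm,uv,z in(("pot",(363,322),.1),("bottle",(352,155),.17),("mandrel",(448,302),.09)):
    print(nm,plane("top",uv,np.array([0,0,z]),np.array([0,0,1.])))
rel([*SL,.3],Mr); rel([*SL,.105],Mr)
E
```

```text
pot [ 0.3869 -0.078   0.1   ]
bottle [ 0.6886 -0.0626  0.17  ]
mandrel [ 0.4214 -0.2421  0.09  ]
t 4.675 shift [ 1.3345 -6.8074  1.3675] turn [-0.4949 -0.2062  0.7234] deg 51.592102844465636
t 4.675 shift [ 1.3345 -6.8074 -2.5325] turn [-0.4949 -0.2062  0.7234] deg 51.592102844465636
```

Request:
{"name": "move_arm", "arguments": {"plan": [0.1,-0.6,0.9,-0.05,-0.02,0.08,0.3,-1.4,1.37,-0.12,-0.05,0.18,0.5,-2.3,1.37,-0.2,-0.08,0.29,0.7,-3.2,1.37,-0.27,-0.11,0.4,0.9,-4.1,1.37,-0.35,-0.145,0.51,1.05,-5,1.37,-0.42,-0.175,0.61,1.2,-5.8,1.37,-0.47,-0.195,0.69,1.3,-6.5,1.37,-0.495,-0.206,0.723,1.334,-6.8,1.37,-0.495,-0.206,0.723,1.334,-6.807,1.37,-0.495,-0.206,0.723]}}

```text
time_s: 5.92
eef_pos: [0.4974, -0.1644, 0.2983]
eef_rot: [-0.002, -0.075, 0.997, 0.0]
wrist_force: [-0.4, 0.2, -1.0]
opening: 0.104
grasp_force: 58.8
```

```bash
python3 - <<'E'
from rel import *
rel([*SL,.105],Mr)
s=ctrl.get_obs(); print(s["q"],s["opening"],s["grasp_force"])
E
```

```text
t 5.925 shift [ 0.0237 -0.0117 -3.8652] turn [-0.0001 -0.0035  0.0028] deg 0.25508138420414367
[-0.545   0.0174  1.6493 -0.0017  1.4779 -2.2656] 0.10407912644322988 58.82425468567817
```

Request:
{"name": "move_arm", "arguments": {"plan": [0.024,-0.012,-0.7,0,-0.003,0.003,0.024,-0.012,-1.5,0,-0.003,0.003,0.024,-0.012,-2.3,0,-0.003,0.003,0.024,-0.012,-3,0,-0.003,0.003,0.024,-0.012,-3.5,0,-0.003,0.003,0.024,-0.012,-3.86,0,-0.003,0.003,0.024,-0.012,-3.86,0,-0.003,0.003,0.024,-0.012,-3.86,0,-0.003,0.003]}}

```text
time_s: 6.92
eef_pos: [0.4996, -0.165, 0.1069]
eef_rot: [0.001, -0.077, 0.997, -0.001]
wrist_force: [0.8, -0.6, 0.7]
opening: 0.106
grasp_force: 58.8
```

```bash
python3 - <<'E'
from rel import *
import cv2
from g import proj
rel([*SL,.105],Mr)
t=ctrl.camera("top")["pixels"][:,:,::-1]; c=ctrl.camera("scene")["pixels"][:,:,::-1]
cv2.imwrite("full_s.png",c);cv2.imwrite("full_t.png",t)
s=ctrl.get_obs()["eef_pos"]
X=np.array([np.cos(yaw),np.sin(yaw),0]);Y=np.array([-np.sin(yaw),np.cos(yaw),0])
print("plate bottom corners scene",((proj("scene",[s+[0,0,-.039]+a*X+b*Y for a in(-.022,.022) for b in(-.002,.002)])-[195,280])*5))
sl=np.r_[SL,.034]
print("slot",(proj("scene",[sl+a*X+b*Y for a in(-.027,.027) for b in(-.0045,.0045)])-[195,280])*5)
cv2.imwrite("pics/v3.png",cv2.resize(c[280:380,195:295],(500,500),interpolation=2))
E
```

```text
t 6.925 shift [-0.0197  0.0004 -0.0385] turn [ 0.0021  0.0021 -0.0022] deg 0.2098680773236329
plate bottom corners scene [[165.3687 112.87  ]
 [172.7369 107.353 ]
 [253.8455 157.5233]
 [261.1146 151.7552]]
slot [[157.3515 179.188 ]
 [173.5888 166.6498]
 [263.9862 234.8729]
 [279.9588 221.6459]]
```

View pics/v3.png

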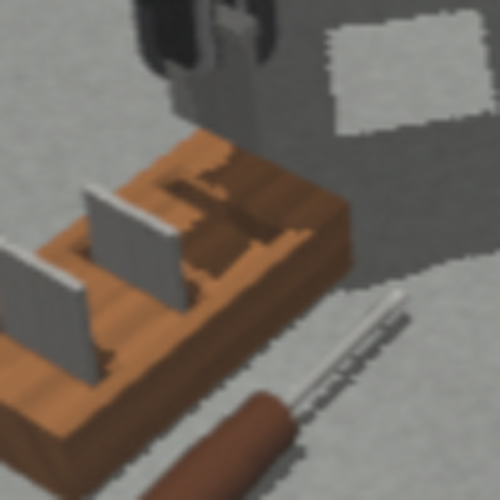

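The plate hangs upright over the empty slot: its bottom-left corner is near (172,117) and the slot runs from (168,185) to (275,240). That agrees with prediction to 1-2 mm. I'll lower it gently.

Request:
{"name": "move_arm", "arguments": {"plan": [-0.017,-0.02,-0.2,0,0,0,-0.017,-0.02,-0.4,0,0,0,-0.017,-0.02,-0.55,0,0,0,-0.017,-0.02,-0.65,0,0,0,-0.017,-0.02,-0.7,0,0,0,-0.017,-0.02,-0.74,0,0,0,-0.017,-0.02,-0.74,0,0,0,-0.017,-0.02,-0.74,0,0,0]}}

```text
time_s: 8.02
eef_pos: [0.4981, -0.166, 0.0691]
eef_rot: [0.0, -0.077, 0.997, -0.001]
wrist_force: [-0.3, 0.0, -0.7]
opening: 0.097
grasp_force: 58.8
```

No contact so far. I'll continue down slowly.

Request:
{"name": "move_arm", "arguments": {"plan": [0,0,-0.05,0,0,0,0,0,-0.1,0,0,0,0,0,-0.15,0,0,0,0,0,-0.2,0,0,0,0,0,-0.2,0,0,0]}}

```text
time_s: 8.65
eef_pos: [0.4978, -0.1658, 0.0586]
eef_rot: [0.0, -0.077, 0.997, -0.001]
wrist_force: [-0.1, 0.0, 0.1]
opening: 0.098
grasp_force: 58.8
```

Request:
{"name": "move_arm", "arguments": {"plan": [0,0,-0.06,0,0,0,0,0,-0.12,0,0,0,0,0,-0.18,0,0,0,0,0,-0.22,0,0,0,0,0,-0.24,0,0,0,0,0,-0.24,0,0,0]}}

```text
time_s: 9.4
eef_pos: [0.498, -0.1659, 0.0468]
eef_rot: [0.0, -0.077, 0.997, -0.001]
wrist_force: [-0.4, 1.2, -0.8]
opening: 0.105
grasp_force: 58.8
```

Request:
{"name": "move_arm", "arguments": {"plan": [0,0,-0.02,0,0,0,0,0,-0.04,0,0,0,0,0,-0.06,0,0,0,0,0,-0.06,0,0,0]}}

```text
time_s: 9.9
eef_pos: [0.4983, -0.1663, 0.0447]
eef_rot: [0.001, -0.077, 0.997, -0.001]
wrist_force: [-2.1, -0.6, 5.8]
opening: 0.099
grasp_force: 59.5
```

Contact came at the expected floor height. I'll release with a small opening and lift straight up.

Request:
{"name": "move_arm", "arguments": {"plan": [0,0,0,0,0,0,0,0,0,0,0,0,0,0,0,0,0,0,0,0,0,0,0,0], "grip": 24}}

```text
time_s: 10.4
eef_pos: [0.4979, -0.1658, 0.0438]
eef_rot: [0.0, -0.077, 0.997, -0.001]
wrist_force: [-0.6, 0.2, 0.3]
opening: 0.282
grasp_force: 0.0
```

Request:
{"name": "move_arm", "arguments": {"plan": [0,0,0.15,0,0,0,0,0,0.4,0,0,0,0,0,0.8,0,0,0,0,0,1.5,0,0,0,0,0,2.4,0,0,0,0,0,3.3,0,0,0,0,0,4.2,0,0,0,0,0,5,0,0,0,0,0,5,0,0,0]}}

```text
time_s: 11.52
eef_pos: [0.4997, -0.1669, 0.2992]
eef_rot: [0.004, -0.077, 0.997, -0.003]
wrist_force: [-0.5, -0.4, -0.7]
opening: 0.277
grasp_force: 0.0
```

```bash
python3 - <<'E'
from rel import *
s=ctrl.get_obs();print(s["q"],s["opening"])
# stem grasp: grasp point 20mm below stem top -> TCP z=.104-.020-.019... tool along -n
tz=.104-.022-.019
for b in(1.0,1.57,2.1,2.6):   # tool y direction angle in deck frame
    y=Rd@[np.cos(b),np.sin(b),0]; 
    if y[1]<0 and b>3: y=-y
    print(b,y); rel(pol(0,0,tz+.10),mat(y,-n))
print(pol(0,0,tz),pol(0,0,tz+.1))
E
```

```text
[-0.5472  0.014   1.651  -0.0008  1.4663 -2.273 ] 0.27668101558648356
1.0 [-0.8565  0.4398  0.2702]
t 11.525 shift [ 0.0879  5.8669 -1.4599] turn [ 0.4986 -0.2032  0.8602] deg 58.14343973677101
1.57 [-0.9995 -0.0324  0.0004]
t 11.525 shift [ 0.0879  5.8669 -1.4599] turn [ 0.4392 -0.3531  1.4153] deg 87.28090053330762
2.1 [-0.8483 -0.4655 -0.2524]
t 11.525 shift [ 0.0879  5.8669 -1.4599] turn [ 0.352  -0.4933  1.9286] deg 115.82778034472386
2.6 [-0.4907 -0.7587 -0.4284]
t 11.525 shift [ 0.0879  5.8669 -1.4599] turn [ 0.2357 -0.6262  2.4088] deg 143.23814724292188
[0.5025 0.1765 0.1396] [0.5041 0.1265 0.2262]
```

```bash
python3 - <<'E'
from rel import *
for b in(0.0,.2):
    y=Rd@[np.cos(b),np.sin(b),0]; rel(pol(0,0,.165),mat(y,-n))
E
```

```text
t 11.525 shift [ 0.0886  5.8469 -1.4253] turn [ 0.5282  0.057  -0.1171] deg 31.168930736817074
t 11.525 shift [ 0.0886  5.8469 -1.4253] turn [0.5295 0.0053 0.0785] deg 30.669027877601536
```

Using β = 0.1.

Request:
{"name": "move_arm", "arguments": {"plan": [0.02,0.7,0.1,0.06,0.003,-0.002,0.04,1.7,0.1,0.15,0.01,-0.005,0.05,2.7,0.1,0.25,0.015,-0.01,0.06,3.7,0,0.36,0.02,-0.013,0.07,4.6,-0.3,0.46,0.025,-0.016,0.08,5.3,-0.8,0.53,0.03,-0.02,0.089,5.75,-1.2,0.53,0.031,-0.02,0.089,5.847,-1.425,0.53,0.031,-0.02,0.089,5.847,-1.425,0.53,0.031,-0.02], "grip": 55}}

```text
time_s: 12.65
eef_pos: [0.5019, 0.1265, 0.2221]
eef_rot: [0.005, -0.065, 0.963, 0.262]
wrist_force: [-0.3, 0.6, -0.4]
opening: 0.644
grasp_force: 0.0
```

```bash
python3 - <<'E'
from rel import *
y=Rd@[np.cos(.1),np.sin(.1),0]; rel(pol(0,0,.065),mat(y,-n))
s=ctrl.get_obs();print(s["q"],s["opening"])
E
```

```text
t 12.65 shift [ 0.0125  0.9801 -1.6159] turn [-0.0056 -0.008  -0.0035] deg 0.5964903639352684
[-0.3     0.0935  1.8177  0.4987  1.4456 -2.1234] 0.6435605098733379
```

Request:
{"name": "move_arm", "arguments": {"plan": [0.002,0.2,-0.33,-0.005,-0.008,-0.003,0.005,0.4,-0.66,-0.005,-0.008,-0.003,0.008,0.6,-0.99,-0.005,-0.008,-0.003,0.01,0.78,-1.29,-0.005,-0.008,-0.003,0.012,0.91,-1.5,-0.005,-0.008,-0.003,0.012,0.98,-1.616,-0.005,-0.008,-0.003,0.012,0.98,-1.616,-0.005,-0.008,-0.003,0.012,0.98,-1.616,-0.005,-0.008,-0.003]}}

```text
time_s: 13.65
eef_pos: [0.5035, 0.1753, 0.1423]
eef_rot: [0.01, -0.064, 0.964, 0.259]
wrist_force: [-0.5, -0.8, 0.1]
opening: 0.644
grasp_force: 0.0
```

```bash
python3 - <<'E'
from rel import *
y=Rd@[np.cos(.1),np.sin(.1),0]; rel(pol(0,0,.065),mat(y,-n)); print(ctrl.get_obs()["wrist_force"],n)
E
```

```text
t 13.65 shift [-0.0193  0.0039 -0.02  ] turn [-0.0004  0.0022  0.0002] deg 0.13128117680382226
[-0.5247 -0.8172  0.0912] [ 0.0166 -0.4997  0.866 ]
```

Nearly exact. I'll close on the stem.

Request:
{"name": "move_arm", "arguments": {"plan": [-0.01,0,-0.01,0,0,0,-0.01,0,-0.01,0,0,0,-0.01,0,-0.01,0,0,0,-0.01,0,-0.01,0,0,0,-0.01,0,-0.01,0,0,0,-0.01,0,-0.01,0,0,0], "grip": 0}}

```text
time_s: 14.4
eef_pos: [0.5029, 0.1745, 0.1415]
eef_rot: [0.01, -0.064, 0.964, 0.258]
wrist_force: [-0.4, -4.6, 0.5]
opening: 0.29
grasp_force: 58.6
```

```bash
python3 - <<'E'
from rel import *
rel(pol(0,0,.065)); s=ctrl.get_obs(); print(s["opening"],s["wrist_force"],s["torque"])
for k in range(1,11): print(-.14*k*n)
E
```

```text
t 14.4 shift [-0.0069  0.0193 -0.0036] turn [0. 0. 0.] deg 0.0
0.28991397211995645 [-0.3824 -4.6398  0.5063] [-0.7991  0.1745  0.1075]
[-0.0023  0.07   -0.1212]
[-0.0046  0.1399 -0.2425]
[-0.007   0.2099 -0.3637]
[-0.0093  0.2798 -0.485 ]
[-0.0116  0.3498 -0.6062]
[-0.0139  0.4198 -0.7275]
[-0.0162  0.4897 -0.8487]
[-0.0185  0.5597 -0.9699]
[-0.0209  0.6297 -1.0912]
[-0.0232  0.6996 -1.2124]
```

Request:
{"name": "move_arm", "arguments": {"plan": [0,0,0,-0.002,0.05,-0.087,0,0,0,-0.004,0.12,-0.208,0,0,0,-0.007,0.2,-0.346,0,0,0,-0.009,0.28,-0.485,0,0,0,-0.012,0.36,-0.624,0,0,0,-0.015,0.44,-0.762,0,0,0,-0.017,0.52,-0.9,0,0,0,-0.02,0.6,-1.04,0,0,0,-0.022,0.66,-1.143,0,0,0,-0.023,0.7,-1.212]}}

```text
time_s: 15.65
eef_pos: [0.5031, 0.1748, 0.1416]
eef_rot: [-0.159, 0.573, 0.778, 0.203]
wrist_force: [1.0, -2.7, 1.0]
opening: 0.291
grasp_force: 58.6
```

Request:
{"name": "move_arm", "arguments": {"plan": [0,0,0,0,0,0,0,0,0,0,0,0]}}

```text
time_s: 15.9
eef_pos: [0.5031, 0.1749, 0.1416]
eef_rot: [-0.159, 0.571, 0.779, 0.203]
wrist_force: [1.0, -4.8, 2.2]
opening: 0.29
grasp_force: 58.7
```

```bash
python3 - <<'E'
from rel import *
s=ctrl.get_obs(); w,x,y,z=s["eef_rot"]; Y=Rd.T@R.from_quat([x,y,z,w]).as_matrix()
print(s["q"],s["opening"],s["wrist_force"],s["torque"]); print("beta",np.arctan2(Y[1,1],Y[0,1]),Y[:,2])
rel(pol(0,0,.065)); 
E
```

```text
[-0.2027  0.1982  1.8806  0.5379  1.2438 -0.732 ] 0.2895528823047418 [ 1.0359 -4.7598  2.2228] [-0.8122  0.2062  0.0305]
beta -1.2975785609082537 [-0.0016 -0.0016 -1.    ]
t 15.9 shift [-0.0108  0.0121 -0.007 ] turn [0. 0. 0.] deg 0.0
```

Request:
{"name": "move_arm", "arguments": {"plan": [0,0,0,0,0,0,0,0,0,0,0,0,0,0,0,0,0,0,0,0,0,0,0,0], "grip": 55}}

```text
time_s: 16.4
eef_pos: [0.5024, 0.1756, 0.1413]
eef_rot: [-0.16, 0.571, 0.779, 0.203]
wrist_force: [-0.9, 0.5, -1.0]
opening: 0.646
grasp_force: 0.0
```

Request:
{"name": "move_arm", "arguments": {"plan": [0.005,-0.15,0.26,0,0,0,0.015,-0.4,0.7,0,0,0,0.025,-0.75,1.3,0,0,0,0.033,-1.1,1.9,0,0,0,0.04,-1.4,2.4,0,0,0,-0.7,-2,3,0,0,0,-1.6,-2.6,3.5,0,0,0,-2.5,-3.1,4,0,0,0,-3,-3.3,4.2,0,0,0,-3,-3.3,4.2,0,0,0]}}

```text
time_s: 17.65
eef_pos: [0.3522, 0.0094, 0.3529]
eef_rot: [-0.157, 0.573, 0.778, 0.203]
wrist_force: [0.0, 0.3, 0.2]
opening: 0.643
grasp_force: 0.0
```

```bash
python3 - <<'E'
from rel import *
import cv2
s=ctrl.get_obs();print(s["time_s"],s["q"])
from g import proj
t=ctrl.camera("top")["pixels"][:,:,::-1]; c=ctrl.camera("scene")["pixels"][:,:,::-1]
cv2.imwrite("t2.png",t);cv2.imwrite("s2.png",c)
A=cv2.resize(t[225:325,140:260],(480,400),interpolation=2); B=cv2.resize(t[225:305,375:470],(285,240),interpolation=2); D=cv2.resize(c[290:390,170:280],(308,280),interpolation=2)
im=np.zeros((530,790,3),np.uint8); im[:400,:480]=A; im[:240,485:770]=B; im[245:525,482:790]=D
cv2.imwrite("pics/fin.png",im)
# tongue by gold mask: unwrap tongue angle in the top view at height .040
hsv=cv2.cvtColor(t,cv2.COLOR_BGR2HSV); m=(cv2.inRange(hsv,(12,110,90),(35,255,255))>0)
for rr in(.058,.061,.064,.067):
    a=np.arange(-.8,2.2,.01); uv=proj("top",[pol(x,rr,.040) for x in a]).round().astype(int)
    on=a[m[uv[:,1],uv[:,0]]]; print(rr,len(on),on.mean() if len(on) else None,on.min() if len(on) else None,on.max() if len(on) else None)
E
```

```text
17.65 [-0.7066 -0.3369  1.9307  0.3999  1.8877 -0.9487]
0.058 28 0.11500000000000075 -0.01999999999999935 0.2500000000000009
0.061 24 0.12500000000000078 0.010000000000000675 0.24000000000000088
0.064 23 0.12000000000000079 0.010000000000000675 0.23000000000000087
0.067 19 0.13000000000000078 0.0400000000000007 0.22000000000000086
```

View pics/fin.png

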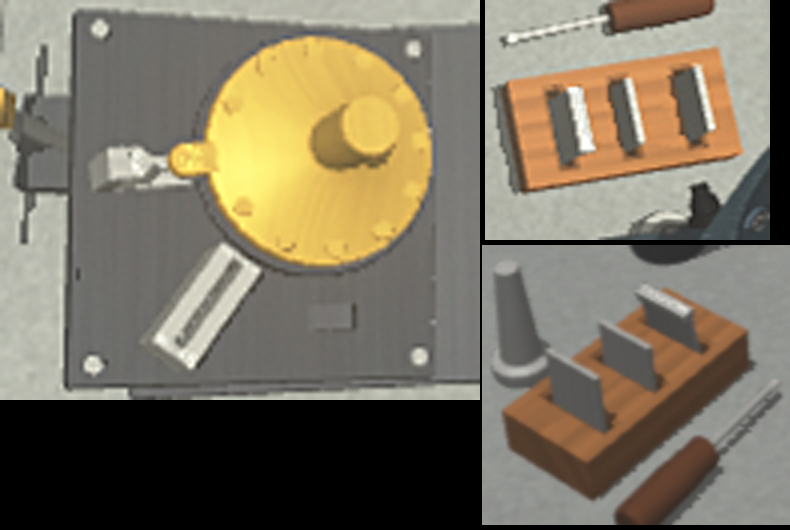

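The tongue tip is at (172,160), facing the pointer tip near (156,165). The plate stands upright and fully down in the empty slot in both views, and the other plates are undisturbed. The tongue may be about 3 mm off, so I'll measure the pointer numerically in the first image.

```bash
python3 - <<'E'
from rel import *
from g import proj,C
import cv2
t0=C["top"]["pixels"][:,:,::-1].copy(); t1=cv2.imread("t2.png")
for nm,t in(("before",t0),("after",t1)):
    m=(cv2.inRange(cv2.cvtColor(t,cv2.COLOR_BGR2HSV),(12,110,90),(35,255,255))).astype(np.float32)
    g=cv2.cvtColor(t,cv2.COLOR_BGR2GRAY).astype(np.float32)
    a=np.arange(-.5,2.2,.005)
    S=lambda im,r,z:cv2.remap(im,proj("top",[pol(x,r,z) for x in a]).astype(np.float32)[None],None,1)[0]
    for r in(.062,.066,.069):
        on=a[S(m,r,.04)>127]; print(nm,"tongue",r,on.mean().round(3),on.min(),on.max())
    k=a<.6
    for z,rs in((.04,(.073,.075,.077,.079,.081,.084,.088,.092,.096,.1)),(.002,(.068,.074,.08,.086,.092))):
        for r in rs:
            v=S(g,r,z); on=a[k&(v>110)]
            if len(on): print(nm,"bright z",z,r,on.min().round(3),on.max().round(3),on.mean().round(3))
print(t0[256:278,160:192].mean(2).astype(int))
E
```

```text
before tongue 0.062 1.525 1.3900000000000017 1.660000000000002
before tongue 0.066 1.528 1.4000000000000017 1.655000000000002
before tongue 0.069 1.523 1.4100000000000017 1.635000000000002
before bright z 0.04 0.073 0.085 0.28 0.183
before bright z 0.04 0.075 0.085 0.28 0.185
before bright z 0.04 0.077 0.08 0.275 0.178
before bright z 0.04 0.079 0.06 0.27 0.156
before bright z 0.04 0.081 0.035 0.26 0.135
before bright z 0.04 0.084 0.025 0.26 0.138
before bright z 0.04 0.088 0.03 0.205 0.118
before bright z 0.04 0.092 0.035 0.19 0.113
before bright z 0.04 0.096 0.04 0.185 0.113
before bright z 0.04 0.1 0.08 0.19 0.135
before bright z 0.002 0.068 -0.005 0.225 0.105
before bright z 0.002 0.074 -0.06 0.215 0.071
before bright z 0.002 0.08 -0.05 0.15 0.05
before bright z 0.002 0.086 -0.04 0.14 0.05
before bright z 0.002 0.092 0.015 0.145 0.08
after tongue 0.062 0.125 0.010000000000000453 0.24000000000000066
after tongue 0.066 0.123 0.020000000000000462 0.22500000000000064
after tongue 0.069 0.12 0.0650000000000005 0.1750000000000006
after bright z 0.04 0.073 -0.385 0.29 0.101
after bright
[... 2822 characters left out ...]
3  76  76  78  85  83  74  91  85]
 [ 91  89  89  93  87  87  86  86  90  95  94  87  88  87  84  87  86  87
   88  87  84  87  87  89  88  89  89  89  88  86  82  81]
 [ 91  88  90  90  91  91  90  90  88  89  89  88  90  90  87  89  88  89
   91  89  87  87  89  89  89  88  90  89  87  88  75  82]
 [ 91  90  90  90  90  90  90  90  89  89  90  89  90  87  88  90  89  89
   91  90  88  88  89  89  88  89  88  89  88  87  74  83]
 [ 91  89  90  88  91  90  89  90  89  90  90  90  90  90  87  90  89  89
   90  90  87  87  89  90  89  88  90  90  88  88  84  66]
 [ 91  89  90  90  91  90  88  90  88  88  91  89  90  90  88  90  90  89
   92  89  89  88  89  89  88  88  90  88  88  90  88  73]]
```

The tongue reads 0.123 rad and the pointer about 0.12 rad in the same camera, so they differ by less than 1 mm. I'm handing in.

```bash
python3 -c "
from bench import ctrl
print(ctrl.hand_in())"
```

```text
the job is handed in; nothing more can be done
None
```

The job is handed in, with no verdict returned: the stop plate stands fully down in the rack's empty slot, and by the camera the tongue points at the pointer to within about 1 mm, with the gripper clear of everything.

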